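# Run in a rebuilt grinder bearing on the crank stand

## Robot

A 7-joint arm with a two-finger parallel gripper is mounted at the origin on the work surface. World frame = base frame: x ahead of the robot, y to its left, z up, the work surface at z = 0. Lengths are in mm, angles in rad, forces in N, time in s.
With the tool pointing down it reaches from about 425 to 875 mm from the base axis. Payload 8.4 kg.
Tool frame: the origin (TCP) lies at the centre of the arm's flange, where the gripper is bolted on; the fingertips stand 182 mm ahead of it and the grasp point (between the pads) lies 164 mm ahead of it (env.tcp_to_grasp is the distance from the TCP to the grasp point, in mm); z points along the fingers, y is the line along which they close (so a half turn about z gives the same grasp; the last joint's range is limited). The gripper opens to 87 mm and grips with 3 to 60 N. Pads are 19 mm wide; open, the fingers measure 117 mm over their backs; the gripper's body (75 mm by 190 mm) begins 51 mm behind the grasp point.
Start: joints at [1.234, 0.333, 0.04, 1.465, -0.013, 1.343, -0.059], TCP at [153.097, -631.692, 404.746] pointing down, gripper open.
Joint ranges: [-2.58, 2.58], [-0.38, 2.09], [-1.3, 1.39], [0.25, 2.4], [-1.5, 4.64], [0.08, 2.09], [-2.65, 2.65]. Speed limits (rad/s): [2.22, 2.22, 2.79, 2.79, 3.14, 3.14, 3.14].

## Interface

Orientations are given as a unit quaternion [x, y, z, w].
In Python, from plant import sensors, cams, job, env gives the robot as it stands. The module is installed in compiled form; this text tells all that it offers.
- The arm moves only by the tool arm_command, never from a script. Its argument "motion" is a list of rows, each a list of 7 numbers: the shift along the tool's x, y, z in mm, then the turn, a rotation vector about the tool's x, y, z in rad, then the finger opening in mm, from 0 to 87. In form: [[dx, dy, dz, wx, wy, wz, fingers], ...]. A call has 1 to 5 rows; each row is the pose to reach, as a shift and turn from the pose commanded when the call began, along the tool's axes at that moment; what a row does not reach only later rows make up. A row lasts 1/10 s, in which the tool goes at most 50 mm and 8.59 degrees, less where a joint would pass 70% of its speed; a pose out of reach is approached as far as the arm can. A call with a gripper value outside its range is refused whole. The fingers move at their own pace and stop on an object; the grip force is fixed at half the most. Time passes only in rows, so rows that repeat a pose let the fingers close. It gives the time, the measured TCP pose, the force, the opening and the grip force at its end, in the units of the state.
- sensors.sense(): the state, without advancing time (a new reading comes with each control period).
- cams.snapshot(name): name is "scene" or "top" or "wrist"; returns the picture (480x640x3 uint8, red, green, blue); there is no depth.
- cams.get_calibration(name): a dict with "fov_y" (degrees; the focal length in pixels is half the picture's height over the tangent of half this angle, whatever the lens; pixels are square), "cx", "cy" (the principal point, pixels), "world_to_cam" (4x4, takes a point from world to camera coordinates). Camera axes: x right, y down, z forward; pixel columns grow to the right and rows downward; lengths in mm; the calibration is good to about 2 mm. A picture is of the moment at which its call begins: read the wrist's pose just before it. get_calibration takes no time and is no camera call; for the wrist camera it gives the pose at the moment of the call.
- job.sign_off(): hands the job in; it is judged then, once.
The state is a dict: "time_s": time; "joint_pos": joint angles; "dq": joint speeds; "joint_torque": joint torques, N m; "eef_pos": TCP position; "eef_rot": TCP orientation; "contact_force": force on the tool from outside, world axes, zero at the start; "moment": the same for the moment, N m; "width": opening from 0.0 (shut) to 1.0 (fully open); "finger_force": force on a finger pad.
Only numpy, scipy, OpenCV 4.12 (cv2) and the standard library are available. Lean on these libraries where they do the work, as an engineer would, in place of code of your own. Each camera call takes 0.05 s, during which the arm holds its last target. There are 200 camera calls.

## Task

Run in the rebuilt grinder bearing: take the crank knob, turn the heavy wheel anticlockwise (seen from above) up to 15 turns a minute and keep it within about 2 turns a minute of that for at least 7 seconds, never above 24. Then bring it to a standstill with the lug on its rim pointing at the slim index post (within about 15 mm, wheel never running backwards), and let go of the knob. Work the crank only: do not touch the wheel itself or the drag shoe riding on it, and leave the other things on the bench where they are.

Things in the scene. Friction and masses are not known exactly. Their poses are not given: they have to be found in the camera images.
- wheel (a joint): absolute angle (rad, noisy) of the heavy wheel: dark steel disc, upright axis, 240 mm diameter, 18 mm thick, top face 62 mm above the bench. Grows anticlockwise seen from above, no limit, not wrapped; at every multiple of 2 pi the lug points at the index post. 15 turns a minute = 1.571 rad/s. Moment of inertia 0.037 kg m2 nominal (0.8 to 1.25 times). Bearing friction 0.004 N m + 0.004 N m s/rad
- lug (a point): point on top of the wheel's only lug, 135 mm from the wheel axis, 62 mm above the bench. The lug is a dark steel tongue, 30 mm wide, 18 mm thick, that sticks 27 mm radially out of the wheel's rim (to 147 mm from the axis)
- mark (a point): fixed point, 135 mm from the axis, 62 mm above the bench, where lug lies when the lug points at the index post: a plain upright dark steel post, 14 x 12 mm, top 93 mm above the bench, 160 mm from the axis in the same direction. The wider grey upright (50 mm wide, 90 degrees anticlockwise of it) holds the drag shoe's guide and is not the mark
- axis (a point): point on the common upright axis of wheel and crank, 62 mm above the bench, at the centre of the fixed stand: a round aluminium plate, 340 mm diameter, 18 mm thick. Its place and turn on the bench vary
- crank: crank arm on the wheel's axis: dark steel bar 24 mm wide, top 128 mm above the bench; x points from the axis to the knob. It drives the wheel only by a magnetic slip coupling: torque on the wheel = 0.060 N m s/rad x (crank speed - wheel speed), no spring, any angle between them. The wheel lags the crank, coasts when it stops; a crank held still brakes it. No friction or stop of its own
- knob_grip (a point): middle of the crank knob, 162 mm above the bench: upright black plastic cylinder, 32 mm diameter, 130 to 190 mm above the bench, that spins freely on its pin, so a gripper can hold it without turning along. It goes round the axis at 60 mm radius, anticlockwise to drive; nothing under its circle is higher than the arm's top at 128 mm. Moving it takes 1 to 3 N
- shoe: drag shoe: loose aluminium block 40 x 34 x 32 mm, nominally 0.09 kg, stud on top (to 106 mm above the bench), resting on three pads on the wheel 85 mm from the axis in a fixed grey guide. Origin: centre of its underside. It brakes the wheel with 0.055 N m nominal (0.02 to 0.11, hidden, constant in a run): at 15 turns a minute the crank must run 0.5 to 2 rad/s faster than the wheel
- driver: bystander: screwdriver, about 190 mm long, lying on the bench on the robot's right; origin at mid-length on its underside
- dish: bystander: round steel dish, 110 mm diameter, 35 mm high, on the robot's left; origin under its centre
- bin: bystander: open red plastic bin, 120 x 100 x 60 mm, on the robot's left; origin under its centre

How it is judged:
By the outcome, as a careful person would: the job done as asked, in the order asked, and still so for the second after the job is handed in, with the robot touching nothing.
It also fails if it takes over 64 s, if anything falls off the work surface, if the arm or the gripper's body presses on something with over 40 N, if the wrist force passes 120 N, or if a joint passes its speed limit or range.

## Working session

There is one attempt and no reset: what is moved stays moved. The work goes in short steps, Python scripts to look and compute and a tool call to move; the robot and the scene stay as the last step left them, time stands still between calls to the robot, and variables do not carry over. Pictures are saved under pics/ and viewed, at most 10 in all, crops included, and the job is handed in when it is done.

Besides the shell and the picture viewer there is one more tool, called after "Call:" as name(argument=value, ...) on one line, values as JSON. arm_command: Moves the arm, as the interface text tells. Its arguments: {"type":"object","properties":{"motion":{"type":"array","items":{"type":"array","items":{"type":"number"}}}},"required":["motion"]}

```bash
mkdir -p pics; python3 - <<'E'
from plant import sensors,cams,env
import cv2
s=sensors.sense(); print(s); print([a for a in dir(env) if a[0]!='_'],env.tcp_to_grasp)
for n in("scene","top"):
    cv2.imwrite(f"pics/{n}0.png",cams.snapshot(n)[:,:,::-1]); print(cams.get_calibration(n))
E
```

```text
{'time_s': 0.0, 'joint_pos': array([ 1.23380268,  0.33389366,  0.03988448,  1.4662807 , -0.01338848,
        1.3432914 , -0.05846298]), 'dq': array([ 0.00028683, -0.00056231, -0.00151732,  0.00198175,  0.00063013,
        0.00158135,  0.00084651]), 'joint_torque': array([ 2.84221442e-04, -6.56352067e+01,  1.33527093e+00, -4.03799450e+01,
       -5.97887859e-02,  4.47131926e-02,  1.36223553e-04]), 'eef_pos': array([ 153.05347274, -631.53927277,  403.86572205]), 'eef_rot': array([ 9.92939052e-01,  1.18622907e-01, -1.56239254e-04, -7.88264104e-04]), 'contact_force': array([ 0.21127441,  0.47716497, -0.14450281]), 'moment': array([-0.0870951 , -0.0233621 ,  0.03248633]), 'finger_force': 0.0, 'width': 1.0011720967763886}
['IKError', 'tcp_to_grasp'] 163.5
{'fov_y': 52.967327239719395, 'cx': 318.17590133799587, 'cy': 244.01275806413608, 'world_to_cam': array([[ 6.28066733e-01,  7.78154196e-01, -2.86810833e-03,
        -3.50556908e+02],
       [ 5.86055052e-01, -4.75437284e-01, -6.56124123e-01,
        -2.36724846e+02],
       [-5.11929345e-01,  4.10408865e-01, -7.54647540e-01,
         1.46452611e+03],
       [ 0.00000000e+00,  0.00000000e+00,  0.00000000e+00,
         1.00000000e+00]])}
{'fov_y': 51.45750275724906, 'cx': 326.8872075305969, 'cy': 233.725311153261, 'world_to_cam': array([[-2.80446342e-02, -9.99181549e-01, -2.91501361e-02,
         4.40369324e+01],
       [-9.97551607e-01,  2.98440411e-02, -6.32465392e-02,
         5.17961225e+02],
       [ 6.40647329e-02,  2.73050391e-02, -9.97572125e-01,
         1.30511478e+03],
       [ 0.00000000e+00,  0.00000000e+00,  0.00000000e+00,
         1.00000000e+00]])}
```

View pics/top0.png

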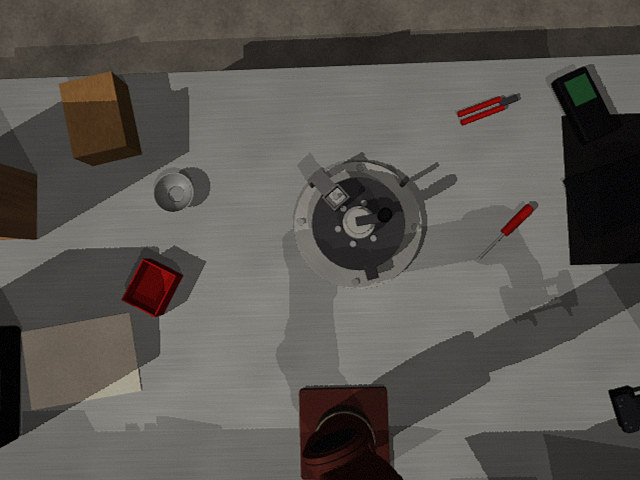

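View pics/scene0.png

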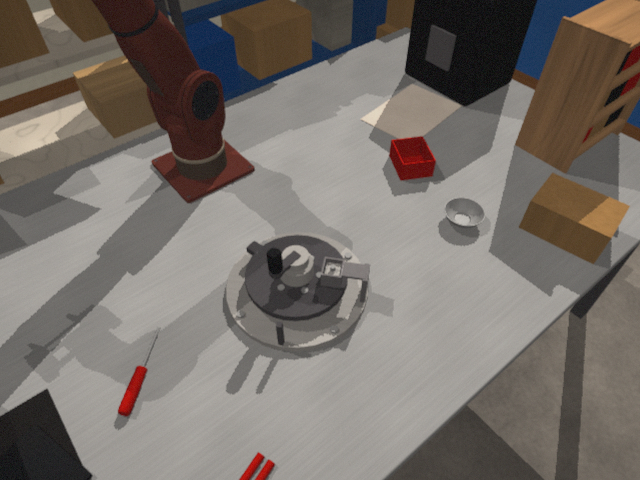

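```bash
cat > h.py <<'E'
import numpy as np, cv2
from plant import sensors,cams,env
def ray(cal,uv,z):
    "world points on plane z (mm) of pixels uv"
    uv=np.atleast_2d(np.asarray(uv,float)); f=240/np.tan(np.radians(cal["fov_y"]/2))
    W=cal["world_to_cam"]; R,t=W[:3,:3],W[:3,3]; c=-R.T@t
    d=np.c_[(uv[:,0]-cal["cx"])/f,(uv[:,1]-cal["cy"])/f,np.ones(len(uv))]@R
    return c+d*((z-c[2])/d[:,2])[:,None]
def proj(cal,p):
    p=np.atleast_2d(np.asarray(p,float)); f=240/np.tan(np.radians(cal["fov_y"]/2))
    W=cal["world_to_cam"]; q=p@W[:3,:3].T+W[:3,3]
    return q[:,:2]/q[:,2:]*f+[cal["cx"],cal["cy"]]
E
python3 - <<'E'
from h import *
c=cams.get_calibration("top")
for uv,z in(((359,221),62),((385,214),190),((372,272),62),((403,182),93)): print(uv,ray(c,uv,z).round(1))
im=cv2.imread("pics/top0.png")[130:310,270:470]
cv2.imwrite("pics/top0c.png",cv2.convertScaleAbs(cv2.resize(im,None,fx=3.3,fy=3.3,interpolation=cv2.INTER_CUBIC),alpha=1.6))
E
```

```text
(359, 221) [[546.3 -55.5  62. ]]
(385, 214) [[ 549.4 -110.9  190. ]]
(372, 272) [[415.1 -84.3  62. ]]
(403, 182) [[ 638.3 -167.5   93. ]]
```

View pics/top0c.png

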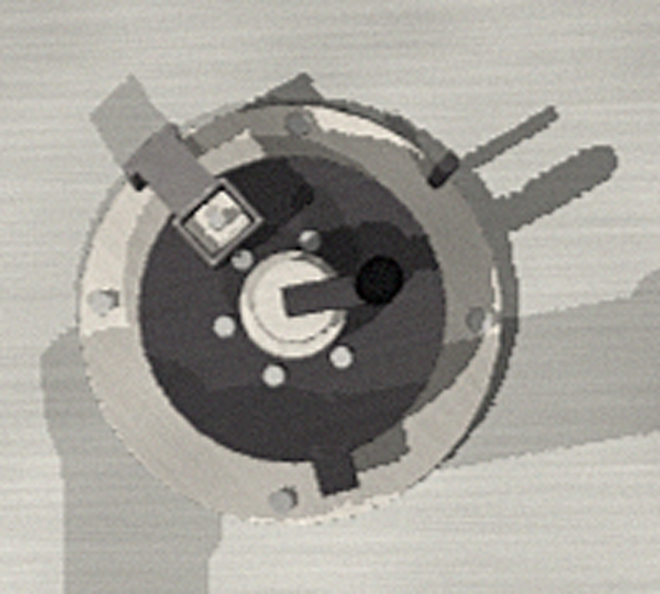

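Call:
arm_command(motion=[[25,-20,0,0,0,0,87],[59,-48,0,0,0,0,87],[93,-75,0,0,0,0,87],[127,-103,0,0,0,0,87],[161,-131,0,0,0,0,87]])

```text
time_s: 0.6
eef_pos: [279.5, -464.8, 404.4]
eef_rot: [0.993, 0.119, -0.0, -0.0]
contact_force: [1.2, -0.5, 0.0]
width: 0.999
finger_force: 0.0
```

Call:
arm_command(motion=[[34,-28,0,0,0,0,87],[68,-56,0,0,0,0,87],[102,-84,0,0,0,0,87],[136,-112,0,0,0,0,87],[170,-138,0,0,0,0,87]])

```text
time_s: 1.1
eef_pos: [412.1, -290.5, 404.7]
eef_rot: [0.993, 0.119, -0.0, -0.0]
contact_force: [1.1, -0.6, -0.4]
width: 1.003
finger_force: 0.0
```

Call:
arm_command(motion=[[34,-28,0,0,0,0,87],[68,-56,0,0,0,0,87],[102,-84,0,0,0,0,87],[136,-112,0,0,0,0,87],[160,-132,0,0,0,0,87]])

```text
time_s: 1.6
eef_pos: [537.0, -123.4, 404.6]
eef_rot: [0.993, 0.12, 0.0, -0.0]
contact_force: [0.1, -1.1, 0.9]
width: 0.995
finger_force: 0.0
```

Call:
arm_command(motion=[[17,-12,0,0,0,0,87],[17,-12,0,0,0,0,87]])

```text
time_s: 1.8
eef_pos: [550.8, -107.5, 404.3]
eef_rot: [0.993, 0.121, 0.0, -0.001]
contact_force: [-0.6, 0.1, 0.6]
width: 0.997
finger_force: 0.0
```

```bash
python3 - <<'E'
from h import *
s=sensors.sense(); print(s["time_s"],s["eef_pos"].round(1),s["eef_rot"].round(3),s["joint_pos"].round(2))
out=[]
for n in("wrist","scene","top"):
    c=cams.get_calibration(n); im=cams.snapshot(n)[:,:,::-1]; np.save(f"pics/{n}1.npy",c,allow_pickle=True)
    cv2.imwrite(f"pics/{n}1.png",im); out.append(im)
    if n=="wrist": print(c)
    print(n,proj(c,[[546,-57,62],[549,-111,190]]).round(0).tolist())
sc=cv2.convertScaleAbs(out[1][150:390,180:420],alpha=1.5); tp=cv2.convertScaleAbs(out[2][110:350,240:480],alpha=1.5)
a=np.vstack([cv2.resize(sc,(300,300)),cv2.resize(tp,(300,300))])
cv2.imwrite("pics/m1.png",np.hstack([cv2.resize(out[0],(500,375)),a[:375]]) if 0 else np.hstack([cv2.copyMakeBorder(cv2.resize(out[0],(500,375)),0,225,0,0,0),a]))
E
```

```text
1.8 [ 550.8 -107.5  404.3] [ 0.993  0.121  0.    -0.001] [ 0.52  0.19 -0.46  1.67  0.08  1.31 -1.28]
{'fov_y': 67.06364159057131, 'cx': 317.4743703776422, 'cy': 246.17949280575223, 'world_to_cam': array([[ 2.40084733e-01, -9.70749491e-01, -2.17861311e-03,
        -2.35175770e+02],
       [-9.38870604e-01, -2.32769745e-01,  2.53653770e-01,
         4.60331186e+02],
       [-2.46741383e-01, -5.88529617e-02, -9.67292623e-01,
         5.20138822e+02],
       [ 0.00000000e+00,  0.00000000e+00,  0.00000000e+00,
         1.00000000e+00]])}
wrist [[264.0, 221.0], [324.0, 279.0]]
scene [[296.0, 274.0], [273.0, 250.0]]
top [[360.0, 221.0], [385.0, 214.0]]
```

View pics/m1.png

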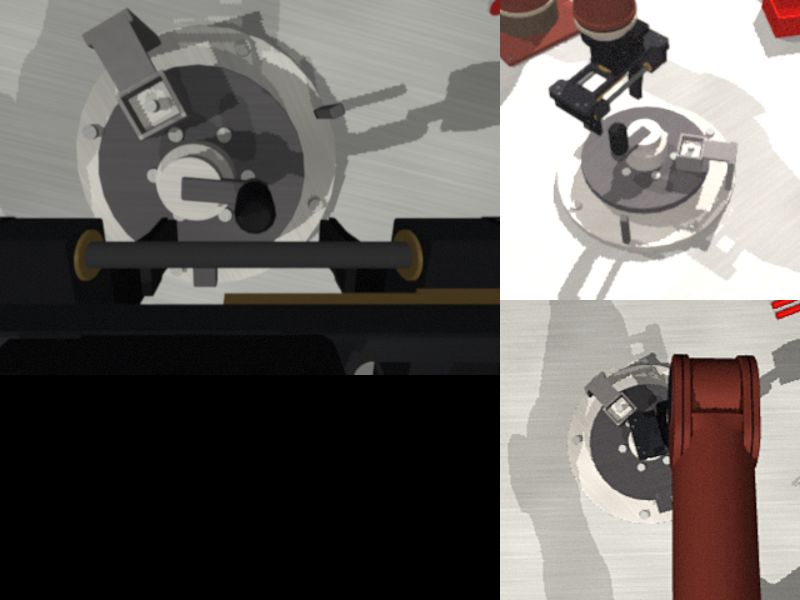

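```bash
cat >> h.py <<'E'
from scipy.optimize import least_squares
from scipy.ndimage import map_coordinates
def polar(im,cal,c,z,r,a):
    "grey sampled on rings about c at height z: rows=angles, cols=radii"
    A,Rr=np.meshgrid(a,r,indexing="ij")
    P=np.stack([c[0]+Rr*np.cos(A),c[1]+Rr*np.sin(A),np.full(A.shape,z)],-1).reshape(-1,3)
    q=proj(cal,P); g=im if im.ndim==2 else im.mean(2)
    return map_coordinates(g,[q[:,1],q[:,0]],order=1,mode="nearest").reshape(A.shape)
E
python3 - <<'E'
from h import *
def fit(n,png,cal,c):
    im=cv2.imread(png); a=np.radians(np.arange(0,360,3)); r=np.arange(105,140,.5)
    for it in range(3):
        p=polar(im,cal,c,62,r,a); d=p[:,6:]-p[:,:-6]
        k=d.argmax(1); ok=d.max(1)>25
        R=r[k]+1.5
        P=np.c_[c[0]+R*np.cos(a),c[1]+R*np.sin(a)][ok]
        s=least_squares(lambda v:np.hypot(P[:,0]-v[0],P[:,1]-v[1])-120,c,loss="soft_l1",f_scale=1.5); c=s.x
    e=np.abs(s.fun); print(n,c.round(1),ok.sum(),np.median(e).round(2)); return c
ct=cams.get_calibration("top"); cw=np.load("pics/wrist1.npy",allow_pickle=True).item(); cs=cams.get_calibration("scene")
fit("top",'pics/top0.png',ct,[546,-57]); fit("wrist",'pics/wrist1.png',cw,[546,-57]); fit("scene",'pics/scene0.png',cs,[546,-57])
# knob: darkest blob in top0
for n,cal,box in(("top0",ct,(370,400,200,230)),("scene0",cs,(262,285,245,278))):
    x0,x1,y0,y1=box; g=cv2.imread(f"pics/{n}.png").max(2)[y0:y1,x0:x1]
    m=(g<25).astype(np.uint8); N,l,st,ce=cv2.connectedComponentsWithStats(m); k=1+st[1:,4].argmax()
    print(n,st[k],ce[k]+[x0,y0], ray(cal,ce[k]+[x0,y0],190).round(1),ray(cal,ce[k]+[x0,y0],162).round(1))
w=cv2.imread("pics/wrist1.png")
cv2.imwrite("pics/w1c.png",cv2.convertScaleAbs(cv2.resize(w[90:300,100:450],None,fx=2.2,fy=2.2),alpha=1.8))
E
```

```text
top [540.1 -53.7] 93 1.07
wrist [540.2 -53.3] 107 0.99
scene [547.1 -57.5] 109 2.54
top0 [  0   0  23  24 280] [380.86785714 211.67142857] [[ 555.1 -101.6  190. ]] [[ 558.1 -103.9  162. ]]
scene0 [  5  10  15  19 166] [274.57831325 263.94578313] [[ 579.9 -129.8  190. ]] [[ 560.4 -118.3  162. ]]
```

View pics/w1c.png

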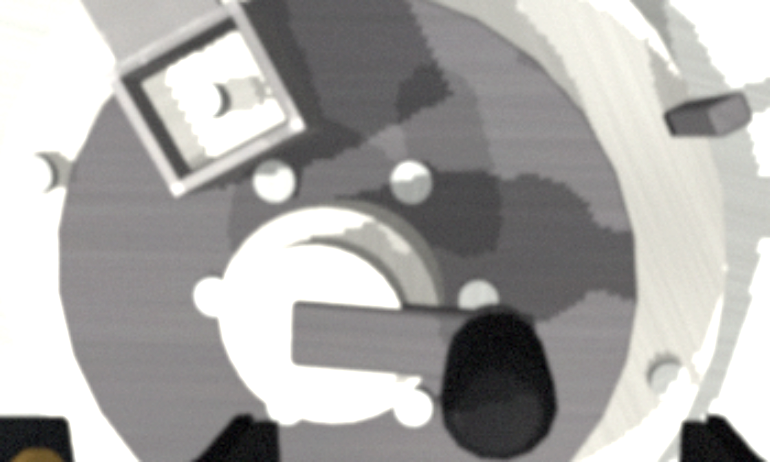

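```bash
python3 - <<'E'
from h import *
ax=np.array([540.1,-53.5])
ct=cams.get_calibration("top"); cw=np.load("pics/wrist1.npy",allow_pickle=True).item()
g=cv2.imread("pics/top0.png").max(2); print(np.unique(g[205:225,375:395],return_counts=True)[0][:8])
for th in(8,12,16,20):
    m=(g[200:230,370:400]<th).astype(np.uint8); N,l,st,ce=cv2.connectedComponentsWithStats(m)
    if N>1: k=1+st[1:,4].argmax(); print(th,st[k],ce[k]+[370,200])
def rel(n,cal,uv,z):
    p=ray(cal,uv,z)[0][:2]; d=p-ax; print(n,p.round(1),np.hypot(*d).round(1),np.degrees(np.arctan2(d[1],d[0])).round(1))
rel("knob top",ct,(385.2,214.8),190); rel("knob wrist",cw,(327.3,274),190)
rel("post top",ct,(270+447/3.3,130+165/3.3),93)
rel("post wrist (top face centre)",cw,(100+727/2.2,90+115/2.2),93)
rel("lug tip top",ct,(270+338/3.3,130+492/3.3),62)
for b in((275,180),(411,182),(478,298),(414,408),(211,297)): rel("bolt",cw,(100+b[0]/2.2,90+b[1]/2.2),68)
E
```

```text
[0 1 2 3 4 5 6 7]
8 [ 8  8 13 14 37] [382.2972973  215.08108108]
12 [ 8  8 14 14 96] [384.21875 214.625  ]
16 [  8   7  14  16 141] [384.44680851 214.62411348]
20 [  7   7  16  16 172] [384.4127907 214.6744186]
knob top [ 547.6 -111.3] 58.3 -82.6
knob wrist [ 552.5 -111.8] 59.6 -78.0
post top [ 643.2 -173.9] 158.5 -49.4
post wrist (top face centre) [ 644.4 -173.5] 159.0 -49.0
lug tip top [397.1 -84.8] 146.3 -167.7
bolt [581.  -16.7] 55.1 42.0
bolt [593.1 -68.5] 55.1 -15.8
bolt [ 554.5 -105.1] 53.6 -74.4
bolt [502.1 -90.2] 52.8 -135.9
bolt [5.288e+02 3.000e-01] 55.0 101.9
```

Call:
arm_command(motion=[[0,2,25,0,0,0,87],[0,2,55,0,0,0,87],[0,2,78,0,0,0,87],[0,2,78,0,0,0,87]])

```text
time_s: 2.35
eef_pos: [548.2, -114.1, 323.7]
eef_rot: [0.993, 0.118, -0.003, -0.001]
contact_force: [0.1, -0.7, -0.6]
width: 1.002
finger_force: 0.0
```

```bash
python3 - <<'E'
from h import *
s=sensors.sense(); print(s["time_s"],s["eef_pos"].round(2),s["eef_rot"].round(4),s["contact_force"].round(2))
E
```

```text
2.35 [ 548.21 -114.06  323.7 ] [ 9.931e-01  1.175e-01 -2.700e-03 -7.000e-04] [ 0.11 -0.66 -0.58]
```

Call:
arm_command(motion=[[0,0,0,0,0,0,20],[0,0,0,0,0,0,20],[0,0,0,0,0,0,20],[0,0,0,0,0,0,20],[0,0,0,0,0,0,20]])

```text
time_s: 2.85
eef_pos: [550.1, -112.6, 327.3]
eef_rot: [0.993, 0.119, 0.0, 0.0]
contact_force: [-0.3, -0.6, 0.4]
width: 0.631
finger_force: 0.0
```

Call:
arm_command(motion=[[0,0,0,0,0,0,20],[0,0,0,0,0,0,20],[0,0,0,0,0,0,20]])

```text
time_s: 3.15
eef_pos: [550.0, -112.5, 326.7]
eef_rot: [0.993, 0.119, -0.0, -0.0]
contact_force: [-1.3, 4.4, 0.6]
width: 0.361
finger_force: 30.5
```

```bash
cat > look.py <<'E'
from h import *
import sys
AX=np.array([540.1,-53.5]); POST=np.radians(-49.2)
def meas(tag):
    s=sensors.sense(); cal=cams.get_calibration("wrist"); im=cams.snapshot("wrist")[:,:,::-1].copy()
    cv2.imwrite(f"pics/w_{tag}.png",im); np.save(f"pics/w_{tag}.npy",cal,allow_pickle=True); return s,cal,im
def angles(im,cal):
    a=np.radians(np.arange(0,360,1.))
    b=polar(im,cal,AX,68,np.array([52,54,56]),a).mean(1)
    l=polar(im,cal,AX,62,np.arange(128,145,2.),a).mean(1)
    return a,b,l
if __name__=="__main__":
    t=sys.argv[1]; s,cal,im=meas(t); a,b,l=angles(im,cal)
    print(s["time_s"],s["eef_pos"].round(1),s["contact_force"].round(1),s["width"].round(3))
    print("bolt",b[::4].astype(int).tolist()); print("lug",l[::4].astype(int).tolist())
    p=np.arange(360)%60; print("phase60",[int(np.median(b[p==k])) for k in range(0,60,3)])
E
python3 look.py a
```

```text
Traceback (most recent call last):
  File "look.py", line 14, in <module>
    print(s["time_s"],s["eef_pos"].round(1),s["contact_force"].round(1),s["width"].round(3))
                                                                        ^^^^^^^^^^^^^^^^
AttributeError: 'float' object has no attribute 'round'
```

View pics/w_a.png

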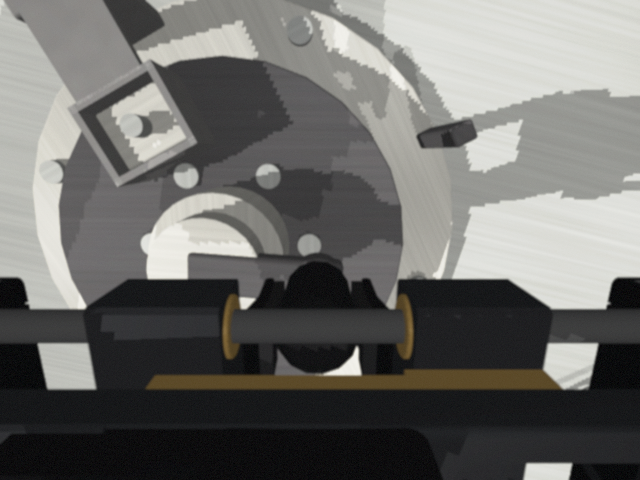

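```bash
sed -i 's/s\["width"\].round(3)/round(s["width"],3)/' look.py; python3 - <<'E'
from look import *
im=cv2.imread("pics/w_a.png"); cal=np.load("pics/w_a.npy",allow_pickle=True).item()
a,b,l=angles(im,cal)
print(b[::3].astype(int).tolist()); print(l[::3].astype(int).tolist())
# grid around knob/robot bearing
print(ray(cal,[(186,176),(267,176),(308,244),(149,243)],68).round(1))
E
```

```text
[90, 90, 91, 90, 90, 90, 90, 90, 90, 86, 77, 59, 180, 189, 193, 189, 192, 140, 89, 90, 91, 90, 91, 93, 95, 103, 110, 125, 143, 161, 175, 206, 229, 233, 233, 235, 235, 232, 230, 232, 232, 234, 231, 100, 24, 23, 23, 23, 23, 23, 24, 23, 27, 32, 37, 39, 41, 45, 46, 47, 33, 42, 86, 62, 59, 59, 58, 58, 57, 57, 57, 55, 54, 52, 48, 38, 29, 18, 15, 15, 13, 14, 13, 13, 14, 16, 13, 14, 14, 14, 18, 42, 44, 88, 156, 155, 154, 154, 105, 68, 71, 69, 59, 58, 57, 58, 57, 57, 57, 59, 58, 58, 68, 121, 125, 122, 147, 172, 98, 91]
[135, 134, 150, 188, 180, 170, 164, 156, 154, 154, 138, 131, 133, 139, 139, 141, 140, 141, 143, 143, 164, 195, 203, 204, 208, 210, 201, 199, 208, 210, 210, 208, 209, 207, 206, 204, 203, 204, 206, 203, 200, 196, 59, 59, 55, 48, 82, 37, 31, 31, 31, 31, 31, 30, 47, 37, 29, 24, 24, 23, 23, 23, 23, 23, 23, 23, 23, 24, 23, 23, 23, 24, 23, 28, 36, 46, 58, 104, 156, 110, 27, 21, 16, 32, 59, 63, 67, 52, 45, 26, 24, 60, 169, 167, 167, 164, 162, 161, 160, 160, 160, 161, 163, 165, 152, 166, 170, 172, 164, 150, 146, 140, 148, 156, 154, 153, 143, 131, 131, 135]
[[ 580.8  -16.    68. ]
 [ 593.2  -67.4   68. ]
 [ 554.9 -103.9   68. ]
 [ 530.     2.1   68. ]]
```

```bash
cat > plan.py <<'E'
import sys,json,os,numpy as np
from scipy.spatial.transform import Rotation
# usage: plan.py speed*n speed*n ... : rows (tool x,y mm) for a crank run at these speeds (rad/s)
PSI=np.radians(13.63); R=60
def rows(th0,p0,sp):
    th=th0+np.cumsum(sp)*.1
    P=np.round(2*R*np.c_[np.cos(th-PSI),-np.sin(th-PSI)])/2
    for i in range(0,len(P),5):
        print([[float(v) for v in q] for q in P[i:i+5]-p0]); p0=P[min(i+5,len(P))-1]
    return th[-1],p0
if __name__=="__main__":
    st=json.load(open("st.json")) if os.path.exists("st.json") else dict(th=np.radians(-80.5),p=[-4.5,60.0])
    sp=sum(([float(a.split("*")[0])]*int(a.split("*")[1]) for a in sys.argv[1:]),[])
    if "p" in st and not os.path.exists("st.json"):
        a=st["th"]-PSI; st["p"]=(np.round(2*R*np.r_[np.cos(a),-np.sin(a)])/2).tolist()
    th,p=rows(st["th"],np.array(st["p"]),sp); json.dump(dict(th=th,p=p.tolist()),open("st.json","w")); print("th end",round(np.degrees(th)%360,1))
E
sed -i '/scipy.spatial/d' plan.py
cat >> look.py <<'E'
    def runs(m):
        i0=int(np.argmin(m)); m=np.roll(m,-i0); e=np.flatnonzero(np.diff(np.r_[0,m.astype(int),0]))
        return [((x+y-1)/2+i0,y-x) for x,y in zip(e[::2],e[1::2])]
    bo=[(c%360,w) for c,w in runs(b>112) if 8<=w<=20]; lu=[(c%360,w) for c,w in runs(l<95) if 8<=w<=17]
    print("BOLTS",bo,"LUG",lu)
    z=np.exp(6j*np.radians([c for c,w in bo])).mean() if bo else 0
    print("lug-post deg (mod 60):",round((np.degrees(np.angle(z))/6+30+49.2)%60,1),"| from lug:",[round((c+49.2)%360,1) for c,w in lu])
E
sed -i '/print("bolt"/d;/phase60/d' look.py
python3 look.py b; python3 plan.py 0.5*1 1.2*1 1.9*1 2.5*1 2.6*16
```

```text
3.2 [ 550.  -112.4  326.8] [ 0.1  1.  -0.3] 0.36
BOLTS [(np.float64(43.0), np.int64(17)), (np.float64(286.5), np.int64(14)), (np.float64(345.5), np.int64(16))] LUG []
lug-post deg (mod 60): 4.2 | from lug: []
[[3.0, 0.0], [10.5, -0.5], [21.5, -2.5], [35.0, -8.5], [47.5, -18.0]]
[[9.5, -12.5], [15.0, -27.0], [17.0, -42.5], [15.0, -58.0], [9.0, -72.0]]
[[-9.5, -12.5], [-22.0, -22.0], [-36.5, -28.0], [-52.0, -30.0], [-67.0, -28.0]]
[[-14.5, 6.0], [-27.0, 15.0], [-36.5, 27.5], [-43.0, 41.5], [-45.0, 57.0]]
th end 192.8
```

Call:
arm_command(motion=[[3,0,0,0,0,0,20],[10.5,-0.5,0,0,0,0,20],[21.5,-2.5,0,0,0,0,20],[35,-8.5,0,0,0,0,20],[47.5,-18,0,0,0,0,20]])

```text
time_s: 3.75
eef_pos: [592.9, -83.2, 326.7]
eef_rot: [0.993, 0.118, -0.0, -0.0]
contact_force: [-7.2, 2.9, 4.9]
width: 0.361
finger_force: 29.9
```

Call:
arm_command(motion=[[9.5,-12.5,0,0,0,0,20],[15,-27,0,0,0,0,20],[17,-42.5,0,0,0,0,20],[15,-58,0,0,0,0,20],[9,-72,0,0,0,0,20]])

```text
time_s: 4.25
eef_pos: [583.9, -11.0, 326.7]
eef_rot: [0.993, 0.119, -0.0, 0.001]
contact_force: [-4.8, -6.3, 3.0]
width: 0.36
finger_force: 29.9
```

Call:
arm_command(motion=[[-9.5,-12.5,0,0,0,0,20],[-22,-22,0,0,0,0,20],[-36.5,-28,0,0,0,0,20],[-52,-30,0,0,0,0,20],[-67,-28,0,0,0,0,20]])

```text
time_s: 4.75
eef_pos: [512.1, 0.3, 326.8]
eef_rot: [0.993, 0.119, 0.001, 0.0]
contact_force: [4.3, -6.3, -3.0]
width: 0.358
finger_force: 29.9
```

```bash
python3 look.py c
```

```text
4.75 [5.121e+02 3.000e-01 3.268e+02] [ 4.3 -6.3 -3. ] 0.358
BOLTS [(np.float64(54.0), np.int64(17)), (np.float64(111.5), np.int64(16)), (np.float64(355.5), np.int64(18))] LUG []
lug-post deg (mod 60): 12.9 | from lug: []
```

Call:
arm_command(motion=[[-14.5,6,0,0,0,0,20],[-27,15,0,0,0,0,20],[-36.5,27.5,0,0,0,0,20],[-43,41.5,0,0,0,0,20],[-45,57,0,0,0,0,20]])

```text
time_s: 5.3
eef_pos: [481.6, -66.3, 326.8]
eef_rot: [0.993, 0.119, 0.001, -0.0]
contact_force: [7.0, 3.4, -4.5]
width: 0.359
finger_force: 29.9
```

```bash
python3 look.py d; python3 plan.py 2.6*20
```

```text
5.3 [481.6 -66.3 326.8] [ 7.   3.4 -4.5] 0.359
BOLTS [(np.float64(33.0), np.int64(19)), (np.float64(92.0), np.int64(19)), (np.float64(152.0), np.int64(19)), (np.float64(216.0), np.int64(15)), (np.float64(275.0), np.int64(17)), (np.float64(334.0), np.int64(15))] LUG []
lug-post deg (mod 60): 52.9 | from lug: []
[[2.0, 15.5], [7.5, 30.0], [16.5, 42.5], [29.0, 52.5], [43.0, 58.5]]
[[15.5, 2.5], [31.0, 1.0], [45.5, -4.5], [58.0, -14.0], [68.0, -26.0]]
[[6.5, -14.0], [9.0, -29.5], [7.5, -45.0], [2.0, -59.5], [-7.0, -72.0]]
[[-12.0, -10.0], [-26.0, -16.5], [-41.0, -19.5], [-56.5, -18.0], [-71.5, -13.0]]
th end 130.7
```

Call:
arm_command(motion=[[2,15.5,0,0,0,0,20],[7.5,30,0,0,0,0,20],[16.5,42.5,0,0,0,0,20],[29,52.5,0,0,0,0,20],[43,58.5,0,0,0,0,20]])

```text
time_s: 5.85
eef_pos: [538.7, -113.5, 326.7]
eef_rot: [0.993, 0.118, 0.0, -0.001]
contact_force: [-0.8, 7.6, 1.6]
width: 0.362
finger_force: 30.0
```

Call:
arm_command(motion=[[15.5,2.5,0,0,0,0,20],[31,1,0,0,0,0,20],[45.5,-4.5,0,0,0,0,20],[58,-14,0,0,0,0,20],[68,-26,0,0,0,0,20]])

```text
time_s: 6.35
eef_pos: [598.2, -72.0, 326.6]
eef_rot: [0.993, 0.118, -0.001, -0.0]
contact_force: [-9.5, 2.2, 7.1]
width: 0.356
finger_force: 30.0
```

```bash
python3 look.py e
```

```text
6.35 [598.2 -72.  326.6] [-9.5  2.2  7.1] 0.356
BOLTS [(np.float64(54.5), np.int64(16)), (np.float64(358.0), np.int64(15))] LUG [(np.float64(25.0), np.int64(13))]
lug-post deg (mod 60): 15.4 | from lug: [np.float64(74.2)]
```

Call:
arm_command(motion=[[6.5,-14,0,0,0,0,20],[9,-29.5,0,0,0,0,20],[7.5,-45,0,0,0,0,20],[2,-59.5,0,0,0,0,20],[-7,-72,0,0,0,0,20]])

```text
time_s: 6.9
eef_pos: [573.2, -2.6, 326.7]
eef_rot: [0.993, 0.119, 0.0, -0.0]
contact_force: [-1.3, -3.3, 2.9]
width: 0.36
finger_force: 30.0
```

Call:
arm_command(motion=[[-12,-10,0,0,0,0,20],[-26,-16.5,0,0,0,0,20],[-41,-19.5,0,0,0,0,20],[-56.5,-18,0,0,0,0,20],[-71.5,-13,0,0,0,0,20]])

```text
time_s: 7.4
eef_pos: [500.0, -8.0, 326.8]
eef_rot: [0.993, 0.119, 0.001, 0.001]
contact_force: [9.0, -7.7, -4.7]
width: 0.358
finger_force: 29.9
```

```bash
python3 look.py f; python3 - <<'E'
from look import *
for t in "cdef":
    im=cv2.imread(f"pics/w_{t}.png"); cal=np.load(f"pics/w_{t}.npy",allow_pickle=True).item(); a,b,l=angles(im,cal); print(t,l[::5].astype(int).tolist())
E
```

```text
7.4 [500.   -8.  326.8] [ 9.  -7.7 -4.7] 0.358
BOLTS [(np.float64(19.5), np.int64(18)), (np.float64(78.0), np.int64(17)), (np.float64(189.5), np.int64(12)), (np.float64(320.0), np.int64(17))] LUG [(np.float64(130.0), np.int64(11)), (np.float64(167.5), np.int64(14))]
lug-post deg (mod 60): 36.1 | from lug: [np.float64(179.2), np.float64(216.7)]
c [137, 151, 145, 174, 164, 159, 157, 154, 143, 139, 198, 197, 195, 195, 204, 221, 172, 213, 226, 227, 229, 229, 229, 228, 23, 34, 72, 58, 55, 29, 60, 189, 116, 79, 47, 35, 28, 23, 20, 22, 23, 25, 31, 41, 54, 64, 50, 31, 29, 29, 42, 50, 93, 95, 140, 148, 146, 164, 160, 144, 145, 145, 144, 38, 131, 146, 171, 177, 195, 201, 195, 175]
d [62, 73, 74, 74, 144, 159, 202, 191, 171, 83, 148, 194, 194, 194, 200, 200, 201, 197, 211, 217, 227, 233, 236, 237, 237, 234, 232, 229, 118, 22, 26, 39, 38, 63, 56, 52, 46, 32, 31, 31, 33, 106, 45, 50, 61, 35, 31, 27, 23, 38, 212, 216, 207, 190, 164, 160, 158, 157, 156, 155, 101, 100, 87, 137, 144, 177, 165, 164, 154, 102, 92, 91]
e [137, 131, 129, 145, 55, 56, 55, 186, 141, 153, 146, 139, 192, 205, 208, 144, 199, 213, 212, 206, 75, 42, 32, 30, 30, 29, 25, 22, 22, 24, 18, 10, 13, 12, 11, 11, 11, 12, 11, 9, 11, 10, 12, 12, 11, 11, 11, 13, 20, 22, 22, 23, 66, 52, 30, 29, 30, 30, 23, 22, 154, 155, 156, 149, 161, 162, 163, 160, 153, 149, 147, 139]
f [142, 157, 128, 194, 202, 202, 162, 163, 142, 142, 192, 201, 199, 199, 199, 205, 202, 206, 215, 212, 217, 104, 103, 217, 231, 90, 22, 86, 57, 59, 46, 54, 104, 86, 65, 112, 103, 55, 53, 54, 57, 61, 66, 59, 48, 34, 30, 30, 30, 30, 32, 219, 221, 207, 191, 195, 181, 172, 148, 149, 149, 149, 142, 48, 137, 154, 175, 180, 202, 211, 207, 176]
```

```bash
python3 plan.py 2.85*10 2.75*30
```

```text
[[-14.0, 10.0], [-24.5, 23.5], [-30.5, 39.0], [-32.5, 56.0], [-29.5, 73.0]]
[[8.0, 15.0], [19.5, 27.5], [34.5, 36.0], [51.0, 40.0], [68.0, 39.5]]
[[15.5, -5.0], [29.0, -14.5], [39.5, -27.0], [46.5, -42.0], [49.0, -58.0]]
[[-2.0, -16.5], [-8.5, -31.5], [-18.5, -44.5], [-32.0, -54.0], [-47.5, -59.5]]
[[-16.5, -1.5], [-32.5, 2.0], [-47.0, 9.5], [-59.0, 20.5], [-67.5, 35.0]]
[[-4.5, 15.5], [-4.5, 32.0], [0.0, 48.0], [9.0, 62.0], [21.0, 73.0]]
[[14.5, 7.5], [31.0, 10.5], [47.5, 9.0], [62.5, 3.0], [76.0, -6.5]]
[[10.0, -13.0], [16.0, -28.5], [18.0, -44.5], [15.5, -61.0], [8.5, -76.0]]
th end 46.7
```

Call:
arm_command(motion=[[-14,10,0,0,0,0,20],[-24.5,23.5,0,0,0,0,20],[-30.5,39,0,0,0,0,20],[-32.5,56,0,0,0,0,20],[-29.5,73,0,0,0,0,20]])

```text
time_s: 7.95
eef_pos: [489.2, -85.4, 326.8]
eef_rot: [0.993, 0.119, 0.001, -0.001]
contact_force: [9.9, 8.0, -5.9]
width: 0.358
finger_force: 29.9
```

Call:
arm_command(motion=[[8,15,0,0,0,0,20],[19.5,27.5,0,0,0,0,20],[34.5,36,0,0,0,0,20],[51,40,0,0,0,0,20],[68,39.5,0,0,0,0,20]])

```text
time_s: 8.45
eef_pos: [565.1, -108.2, 326.7]
eef_rot: [0.993, 0.118, -0.001, -0.0]
contact_force: [-3.9, 6.1, 3.6]
width: 0.355
finger_force: 30.0
```

```bash
sed -i 's/l<95/l<112/' look.py; python3 look.py g
```

```text
8.45 [ 565.1 -108.2  326.7] [-3.9  6.1  3.6] 0.355
BOLTS [(np.float64(48.0), np.int64(17)), (np.float64(351.0), np.int64(15))] LUG [(np.float64(123.5), np.int64(12))]
lug-post deg (mod 60): 8.7 | from lug: [np.float64(172.7)]
```

Call:
arm_command(motion=[[15.5,-5,0,0,0,0,20],[29,-14.5,0,0,0,0,20],[39.5,-27,0,0,0,0,20],[46.5,-42,0,0,0,0,20],[49,-58,0,0,0,0,20]])

```text
time_s: 9.0
eef_pos: [598.9, -38.3, 326.7]
eef_rot: [0.993, 0.119, -0.0, -0.0]
contact_force: [-5.3, -1.0, 3.1]
width: 0.359
finger_force: 30.0
```

Call:
arm_command(motion=[[-2,-16.5,0,0,0,0,20],[-8.5,-31.5,0,0,0,0,20],[-18.5,-44.5,0,0,0,0,20],[-32,-54,0,0,0,0,20],[-47.5,-59.5,0,0,0,0,20]])

```text
time_s: 9.5
eef_pos: [537.3, 7.3, 326.7]
eef_rot: [0.993, 0.119, 0.0, 0.001]
contact_force: [1.6, -7.8, 0.5]
width: 0.362
finger_force: 30.0
```

```bash
python3 look.py h
```

```text
9.5 [537.3   7.3 326.7] [ 1.6 -7.8  0.5] 0.362
BOLTS [(np.float64(24.0), np.int64(17)), (np.float64(82.0), np.int64(17)), (np.float64(324.0), np.int64(17))] LUG [(np.float64(264.0), np.int64(11)), (np.float64(294.0), np.int64(13))]
lug-post deg (mod 60): 42.5 | from lug: [np.float64(313.2), np.float64(343.2)]
```

Call:
arm_command(motion=[[-16.5,-1.5,0,0,0,0,20],[-32.5,2,0,0,0,0,20],[-47,9.5,0,0,0,0,20],[-59,20.5,0,0,0,0,20],[-67.5,35,0,0,0,0,20]])

```text
time_s: 10.05
eef_pos: [480.5, -43.1, 326.8]
eef_rot: [0.993, 0.119, 0.002, 0.0]
contact_force: [12.3, -1.4, -8.1]
width: 0.358
finger_force: 29.9
```

Call:
arm_command(motion=[[-4.5,15.5,0,0,0,0,20],[-4.5,32,0,0,0,0,20],[0,48,0,0,0,0,20],[9,62,0,0,0,0,20],[21,73,0,0,0,0,20]])

```text
time_s: 10.55
eef_pos: [518.9, -109.3, 326.7]
eef_rot: [0.993, 0.118, -0.0, -0.0]
contact_force: [1.0, 6.8, 2.0]
width: 0.358
finger_force: 30.0
```

```bash
python3 look.py i
```

```text
10.55 [ 518.9 -109.3  326.7] [1.  6.8 2. ] 0.358
BOLTS [(np.float64(51.5), np.int64(18)), (np.float64(296.0), np.int64(15)), (np.float64(355.0), np.int64(17))] LUG [(np.float64(21.5), np.int64(14))]
lug-post deg (mod 60): 13.4 | from lug: [np.float64(70.7)]
```

Call:
arm_command(motion=[[14.5,7.5,0,0,0,0,20],[31,10.5,0,0,0,0,20],[47.5,9,0,0,0,0,20],[62.5,3,0,0,0,0,20],[76,-6.5,0,0,0,0,20]])

```text
time_s: 11.1
eef_pos: [591.7, -84.8, 326.7]
eef_rot: [0.993, 0.118, -0.0, 0.0]
contact_force: [-5.1, 0.8, 3.5]
width: 0.354
finger_force: 30.0
```

Call:
arm_command(motion=[[10,-13,0,0,0,0,20],[16,-28.5,0,0,0,0,20],[18,-44.5,0,0,0,0,20],[15.5,-61,0,0,0,0,20],[8.5,-76,0,0,0,0,20]])

```text
time_s: 11.6
eef_pos: [580.5, -7.9, 326.7]
eef_rot: [0.993, 0.119, -0.0, 0.0]
contact_force: [-3.8, -6.6, 3.6]
width: 0.359
finger_force: 30.0
```

```bash
python3 look.py j; python3 plan.py 2.75*50
```

```text
11.6 [580.5  -7.9 326.7] [-3.8 -6.6  3.6] 0.359
BOLTS [(np.float64(27.0), np.int64(15)), (np.float64(329.0), np.int64(15))] LUG []
lug-post deg (mod 60): 47.2 | from lug: []
[[-11.0, -12.0], [-25.0, -21.0], [-40.5, -26.0], [-57.0, -26.5], [-73.0, -22.5]]
[[-14.0, 8.0], [-25.5, 19.5], [-33.5, 34.0], [-37.5, 50.0], [-36.5, 66.5]]
[[5.5, 15.5], [14.5, 29.5], [27.0, 40.0], [42.0, 46.5], [58.5, 49.0]]
[[16.0, -2.0], [31.5, -8.5], [44.0, -19.0], [53.5, -32.5], [59.0, -47.5]]
[[1.5, -16.5], [-2.0, -33.0], [-9.5, -47.5], [-21.0, -59.5], [-35.0, -67.5]]
[[-16.0, -4.5], [-32.5, -4.5], [-48.0, 0.5], [-62.0, 9.0], [-73.0, 21.5]]
[[-7.5, 14.5], [-10.5, 30.5], [-9.0, 47.0], [-3.0, 62.5], [7.0, 75.5]]
[[13.0, 10.0], [28.0, 16.0], [44.5, 18.0], [60.5, 15.0], [75.5, 8.0]]
[[12.5, -10.5], [21.5, -24.5], [26.0, -40.0], [26.5, -56.5], [22.5, -72.5]]
[[-8.0, -14.5], [-20.0, -26.0], [-34.5, -33.5], [-50.5, -37.5], [-67.0, -36.5]]
th end 114.5
```

Call:
arm_command(motion=[[-11,-12,0,0,0,0,20],[-25,-21,0,0,0,0,20],[-40.5,-26,0,0,0,0,20],[-57,-26.5,0,0,0,0,20],[-73,-22.5,0,0,0,0,20]])

```text
time_s: 12.15
eef_pos: [504.1, -4.5, 326.8]
eef_rot: [0.993, 0.119, 0.001, 0.001]
contact_force: [8.7, -8.0, -3.6]
width: 0.359
finger_force: 29.9
```

Call:
arm_command(motion=[[-14,8,0,0,0,0,20],[-25.5,19.5,0,0,0,0,20],[-33.5,34,0,0,0,0,20],[-37.5,50,0,0,0,0,20],[-36.5,66.5,0,0,0,0,20]])

```text
time_s: 12.65
eef_pos: [484.9, -77.2, 326.8]
eef_rot: [0.993, 0.119, 0.001, -0.0]
contact_force: [8.4, 5.4, -4.8]
width: 0.356
finger_force: 29.9
```

```bash
python3 look.py k
```

```text
12.65 [484.9 -77.2 326.8] [ 8.4  5.4 -4.8] 0.356
BOLTS [(np.float64(56.0), np.int64(19)), (np.float64(115.5), np.int64(20)), (np.float64(175.0), np.int64(17)), (np.float64(238.0), np.int64(19)), (np.float64(298.5), np.int64(16)), (np.float64(357.5), np.int64(18))] LUG []
lug-post deg (mod 60): 15.9 | from lug: []
```

Call:
arm_command(motion=[[5.5,15.5,0,0,0,0,20],[14.5,29.5,0,0,0,0,20],[27,40,0,0,0,0,20],[42,46.5,0,0,0,0,20],[58.5,49,0,0,0,0,20]])

```text
time_s: 13.2
eef_pos: [554.2, -111.8, 326.7]
eef_rot: [0.993, 0.118, -0.0, -0.0]
contact_force: [-3.4, 5.6, 4.1]
width: 0.36
finger_force: 30.0
```

Call:
arm_command(motion=[[16,-2,0,0,0,0,20],[31.5,-8.5,0,0,0,0,20],[44,-19,0,0,0,0,20],[53.5,-32.5,0,0,0,0,20],[59,-47.5,0,0,0,0,20]])

```text
time_s: 13.7
eef_pos: [600.5, -50.4, 326.8]
eef_rot: [0.993, 0.119, 0.0, 0.0]
contact_force: [-2.7, -1.0, 3.1]
width: 0.356
finger_force: 30.0
```

```bash
python3 look.py l
```

```text
13.7 [600.5 -50.4 326.8] [-2.7 -1.   3.1] 0.356
BOLTS [(np.float64(29.5), np.int64(16))] LUG []
lug-post deg (mod 60): 48.7 | from lug: []
```

Call:
arm_command(motion=[[1.5,-16.5,0,0,0,0,20],[-2,-33,0,0,0,0,20],[-9.5,-47.5,0,0,0,0,20],[-21,-59.5,0,0,0,0,20],[-35,-67.5,0,0,0,0,20]])

```text
time_s: 14.25
eef_pos: [548.6, 6.7, 326.7]
eef_rot: [0.993, 0.119, -0.0, 0.0]
contact_force: [0.7, -6.0, 2.1]
width: 0.358
finger_force: 30.0
```

Call:
arm_command(motion=[[-16,-4.5,0,0,0,0,20],[-32.5,-4.5,0,0,0,0,20],[-48,0.5,0,0,0,0,20],[-62,9,0,0,0,0,20],[-73,21.5,0,0,0,0,20]])

```text
time_s: 14.75
eef_pos: [483.2, -32.5, 326.8]
eef_rot: [0.993, 0.119, 0.001, 0.001]
contact_force: [14.3, -4.1, -9.1]
width: 0.361
finger_force: 29.9
```

```bash
python3 look.py m
```

```text
14.75 [483.2 -32.5 326.8] [14.3 -4.1 -9.1] 0.361
BOLTS [(np.float64(60.5), np.int64(18)), (np.float64(119.5), np.int64(18)), (np.float64(241.5), np.int64(18)), (np.float64(301.5), np.int64(18)), (np.float64(1.5), np.int64(20))] LUG []
lug-post deg (mod 60): 20.1 | from lug: []
```

Call:
arm_command(motion=[[-7.5,14.5,0,0,0,0,20],[-10.5,30.5,0,0,0,0,20],[-9,47,0,0,0,0,20],[-3,62.5,0,0,0,0,20],[7,75.5,0,0,0,0,20]])

```text
time_s: 15.3
eef_pos: [508.2, -103.9, 326.7]
eef_rot: [0.993, 0.119, -0.0, -0.0]
contact_force: [3.1, 6.3, 0.8]
width: 0.358
finger_force: 30.0
```

Call:
arm_command(motion=[[13,10,0,0,0,0,20],[28,16,0,0,0,0,20],[44.5,18,0,0,0,0,20],[60.5,15,0,0,0,0,20],[75.5,8,0,0,0,0,20]])

```text
time_s: 15.8
eef_pos: [584.2, -94.3, 326.7]
eef_rot: [0.993, 0.118, -0.0, 0.0]
contact_force: [-2.4, 0.5, 2.3]
width: 0.355
finger_force: 30.0
```

```bash
python3 look.py n
```

```text
15.8 [584.2 -94.3 326.7] [-2.4  0.5  2.3] 0.355
BOLTS [(np.float64(31.5), np.int64(16)), (np.float64(83.0), np.int64(9)), (np.float64(334.5), np.int64(16))] LUG []
lug-post deg (mod 60): 49.0 | from lug: []
```

Call:
arm_command(motion=[[12.5,-10.5,0,0,0,0,20],[21.5,-24.5,0,0,0,0,20],[26,-40,0,0,0,0,20],[26.5,-56.5,0,0,0,0,20],[22.5,-72.5,0,0,0,0,20]])

```text
time_s: 16.35
eef_pos: [588.3, -16.4, 326.7]
eef_rot: [0.993, 0.119, -0.0, -0.0]
contact_force: [-2.7, -3.3, 3.5]
width: 0.361
finger_force: 30.0
```

Call:
arm_command(motion=[[-8,-14.5,0,0,0,0,20],[-20,-26,0,0,0,0,20],[-34.5,-33.5,0,0,0,0,20],[-50.5,-37.5,0,0,0,0,20],[-67,-36.5,0,0,0,0,20]])

```text
time_s: 16.85
eef_pos: [513.7, 1.3, 326.7]
eef_rot: [0.993, 0.119, 0.0, 0.001]
contact_force: [5.0, -10.6, -1.4]
width: 0.358
finger_force: 30.0
```

```bash
python3 look.py o; cp st.json st_o.json; python3 plan.py 2.75*4 2.0*1 1.0*1 0.3*1 0*3; cat > sim.py <<'E'
import sys,numpy as np
def sim(w0,sp,I=.037,C=.060,dt=.002,lag=.05):
    w=w0; th=0; u=sp[0] if w0==0 else 2.75
    if w0==0:u=0
    for s in list(sp)+[0]*20:
        for _ in range(int(.1/dt)):
            u+=(s-u)*dt/lag; T=.06*(u-w)-.004*w
            if w<=0 and T<=C: w=0
            else: w=max(0,w+dt*(T-C)/I)
            th+=w*dt
    return np.degrees(th)
if __name__=="__main__":
    sp=sum(([float(a.split("*")[0])]*int(a.split("*")[1]) for a in sys.argv[2:]),[])
    for I in(.030,.037,.046): print(I,[round(sim(float(sys.argv[1]),sp,I,C),1) for C in(.056,.060,.064)])
E
python3 sim.py 1.5 2.75*4 2.0*1 1.0*1 0.3*1
```

```text
16.85 [513.7   1.3 326.7] [  5.  -10.6  -1.4] 0.358
BOLTS [(np.float64(64.5), np.int64(18)), (np.float64(304.5), np.int64(18)), (np.float64(5.5), np.int64(18))] LUG []
lug-post deg (mod 60): 24.0 | from lug: []
[[-15.5, 5.5], [-29.0, 14.5], [-39.5, 27.5], [-46.0, 42.5], [-48.5, 54.0]]
[[0.0, 6.0], [0.0, 8.0], [0.0, 8.0], [0.0, 8.0], [0.0, 8.0]]
th end 196.5
0.03 [np.float64(70.1), np.float64(67.8), np.float64(65.6)]
0.037 [np.float64(74.0), np.float64(71.6), np.float64(69.3)]
0.046 [np.float64(79.0), np.float64(76.5), np.float64(74.1)]
```

Call:
arm_command(motion=[[-15.5,5.5,0,0,0,0,20],[-29,14.5,0,0,0,0,20],[-39.5,27.5,0,0,0,0,20],[-46,42.5,0,0,0,0,20],[-48.5,54,0,0,0,0,20]])

```text
time_s: 17.4
eef_pos: [480.4, -62.6, 326.8]
eef_rot: [0.993, 0.118, 0.002, 0.0]
contact_force: [13.3, 1.8, -7.7]
width: 0.36
finger_force: 29.9
```

Call:
arm_command(motion=[[0,6,0,0,0,0,20],[0,8,0,0,0,0,20],[0,8,0,0,0,0,20],[0,8,0,0,0,0,20],[0,8,0,0,0,0,20]])

```text
time_s: 17.9
eef_pos: [482.3, -69.2, 326.7]
eef_rot: [0.993, 0.119, 0.001, -0.0]
contact_force: [5.4, 1.5, -2.2]
width: 0.354
finger_force: 29.9
```

Call:
arm_command(motion=[[0,0,0,0,0,0,20],[0,0,0,0,0,0,20],[0,0,0,0,0,0,20],[0,0,0,0,0,0,20]])

```text
time_s: 18.3
eef_pos: [482.2, -69.1, 326.8]
eef_rot: [0.993, 0.119, 0.001, -0.0]
contact_force: [4.9, 1.9, -2.0]
width: 0.357
finger_force: 29.9
```

```bash
python3 look.py p; python3 look.py q; for v in "1.5*3 1*1" "2*3 1*1" "2.5*3 1*1" "2.5*4 1*1"; do echo $v; python3 sim.py 0 $v; done
```

```text
18.3 [482.2 -69.1 326.8] [ 4.9  1.9 -2. ] 0.357
BOLTS [(np.float64(17.5), np.int64(18)), (np.float64(75.5), np.int64(18)), (np.float64(134.5), np.int64(18)), (np.float64(256.5), np.int64(18)), (np.float64(318.5), np.int64(16))] LUG [(np.float64(287.0), np.int64(13))]
lug-post deg (mod 60): 35.7 | from lug: [np.float64(336.2)]
18.35 [482.2 -69.1 326.8] [ 4.5  1.1 -1.1] 0.358
BOLTS [(np.float64(17.5), np.int64(18)), (np.float64(75.5), np.int64(18)), (np.float64(134.5), np.int64(18)), (np.float64(256.5), np.int64(18)), (np.float64(318.5), np.int64(16))] LUG [(np.float64(287.0), np.int64(13))]
lug-post deg (mod 60): 35.7 | from lug: [np.float64(336.2)]
1.5*3 1*1
0.03 [np.float64(3.3), np.float64(2.6), np.float64(2.1)]
0.037 [np.float64(2.9), np.float64(2.3), np.float64(1.8)]
0.046 [np.float64(2.4), np.float64(1.9), np.float64(1.5)]
2*3 1*1
0.03 [np.float64(7.5), np.float64(6.6), np.float64(5.8)]
0.037 [np.float64(6.6), np.float64(5.8), np.float64(5.1)]
0.046 [np.float64(5.7), np.float64(5.0), np.float64(4.4)]
2.5*3 1*1
0.03 [np.float64(12.2), np.float64(11.2), np.float64(10.2)]
0.037 [np.float64(10.9), np.float64(9.9), np.float64(9.0)]
0.046 [np.float64(9.6), np.float64(8.7), np.float64(7.9)]
2.5*4 1*1
0.03 [np.float64(18.6), np.float64(17.2), np.float64(15.9)]
0.037 [np.float64(16.8), np.float64(15.5), np.float64(14.2)]
0.046 [np.float64(15.0), np.float64(13.7), np.float64(12.5)]
```

View pics/w_q.png

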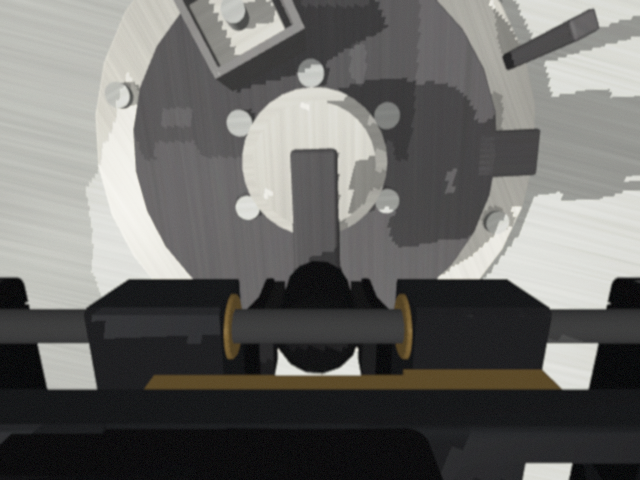

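```bash
python3 plan.py 2.5*4 1*1
```

```text
[[2.5, 14.5], [9.0, 28.5], [18.0, 40.0], [30.0, 49.0], [35.5, 52.0]]
th end 259.5
```

Call:
arm_command(motion=[[2.5,14.5,0,0,0,0,20],[9,28.5,0,0,0,0,20],[18,40,0,0,0,0,20],[30,49,0,0,0,0,20],[35.5,52,0,0,0,0,20]])

```text
time_s: 18.9
eef_pos: [530.7, -112.7, 326.6]
eef_rot: [0.993, 0.118, 0.0, -0.001]
contact_force: [-0.0, 6.2, 2.8]
width: 0.358
finger_force: 30.0
```

Call:
arm_command(motion=[[0,0,0,0,0,0,20],[0,0,0,0,0,0,20],[0,0,0,0,0,0,20],[0,0,0,0,0,0,20],[0,0,0,0,0,0,20]])

```text
time_s: 19.4
eef_pos: [529.2, -112.2, 326.7]
eef_rot: [0.993, 0.119, -0.0, -0.0]
contact_force: [0.8, 5.1, 1.4]
width: 0.361
finger_force: 30.0
```

```bash
python3 look.py r; cp st.json st_r.json; python3 plan.py 2*3 1*1; cp st_r.json st.json;  python3 plan.py 2.5*3 1*1; cp st_r.json st.json
```

```text
19.4 [ 529.2 -112.2  326.7] [0.8 5.1 1.4] 0.361
BOLTS [(np.float64(35.0), np.int64(17)), (np.float64(276.5), np.int64(16)), (np.float64(336.5), np.int64(16))] LUG [(np.float64(306.0), np.int64(13))]
lug-post deg (mod 60): 55.2 | from lug: [np.float64(355.2)]
[[11.5, 3.5], [23.0, 5.0], [35.0, 4.0], [41.0, 2.5]]
th end 299.6
[[14.5, 4.0], [29.0, 5.0], [44.0, 2.0], [49.5, -0.5]]
th end 308.2
```

```bash
python3 plan.py 1.7*3 1*1;python3 sim.py 0 1.7*3 1*1
```

```text
[[9.5, 3.0], [19.5, 5.0], [30.0, 5.0], [36.0, 4.0]]
th end 294.4
0.03 [np.float64(4.9), np.float64(4.1), np.float64(3.5)]
0.037 [np.float64(4.3), np.float64(3.6), np.float64(3.0)]
0.046 [np.float64(3.7), np.float64(3.1), np.float64(2.6)]
```

Call:
arm_command(motion=[[9.5,3,0,0,0,0,20],[19.5,5,0,0,0,0,20],[30,5,0,0,0,0,20],[36,4,0,0,0,0,20],[36,4,0,0,0,0,20]])

```text
time_s: 19.95
eef_pos: [565.9, -107.6, 326.7]
eef_rot: [0.993, 0.119, 0.0, -0.0]
contact_force: [-1.3, 3.6, 4.5]
width: 0.361
finger_force: 30.0
```

Call:
arm_command(motion=[[0,0,0,0,0,0,20],[0,0,0,0,0,0,20],[0,0,0,0,0,0,20],[0,0,0,0,0,0,20]])

```text
time_s: 20.35
eef_pos: [565.0, -108.0, 326.7]
eef_rot: [0.993, 0.118, -0.0, 0.0]
contact_force: [-2.2, 5.1, 1.9]
width: 0.357
finger_force: 30.0
```

```bash
python3 look.py s
```

```text
20.35 [ 565.  -108.   326.7] [-2.2  5.1  1.9] 0.357
BOLTS [(np.float64(41.0), np.int64(17)), (np.float64(343.5), np.int64(16))] LUG [(np.float64(123.5), np.int64(12)), (np.float64(312.0), np.int64(13))]
lug-post deg (mod 60): 1.4 | from lug: [np.float64(172.7), np.float64(1.2)]
```

View pics/w_s.png

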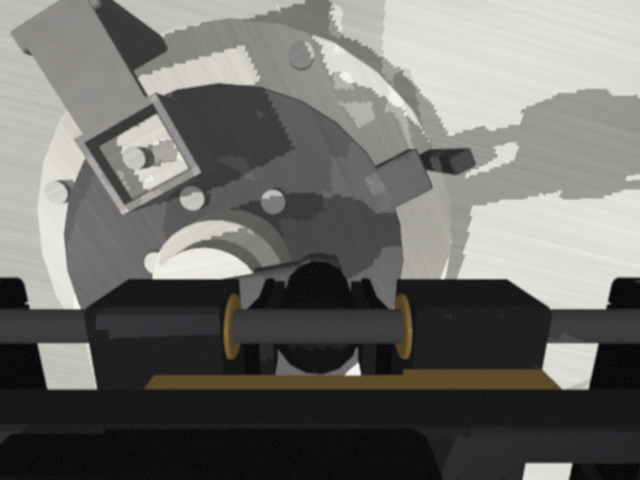

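Call:
arm_command(motion=[[0,0,0,0,0,0,45],[0,0,0,0,0,0,60],[0,0,0,0,0,0,75],[0,0,0,0,0,0,87],[0,0,0,0,0,0,87]])

```text
time_s: 20.9
eef_pos: [565.3, -108.1, 326.7]
eef_rot: [0.993, 0.118, -0.0, 0.0]
contact_force: [-0.8, -0.3, 0.1]
width: 0.731
finger_force: 0.0
```

Call:
arm_command(motion=[[0,0,0,0,0,0,87],[0,0,0,0,0,0,87],[0,0,-15,0,0,0,87],[0,0,-40,0,0,0,87],[0,0,-75,0,0,0,87]])

```text
time_s: 21.4
eef_pos: [564.9, -107.8, 402.3]
eef_rot: [0.993, 0.119, -0.001, -0.0]
contact_force: [1.0, 0.2, 0.7]
width: 0.994
finger_force: 0.0
```

Call:
arm_command(motion=[[0,0,-30,0,0,0,87],[0,0,-60,0,0,0,87],[0,0,-80,0,0,0,87],[0,0,-80,0,0,0,87],[0,0,-80,0,0,0,87]])

```text
time_s: 21.9
eef_pos: [565.2, -107.8, 482.5]
eef_rot: [0.993, 0.119, 0.001, 0.0]
contact_force: [-0.9, -0.8, -0.2]
width: 0.996
finger_force: 0.0
```

```bash
python3 look.py t
```

```text
21.9 [ 565.2 -107.8  482.5] [-0.9 -0.8 -0.2] 0.996
BOLTS [(np.float64(41.0), np.int64(15)), (np.float64(99.5), np.int64(16)), (np.float64(159.0), np.int64(19)), (np.float64(221.0), np.int64(17))] LUG []
lug-post deg (mod 60): 59.3 | from lug: []
```

View pics/w_t.png

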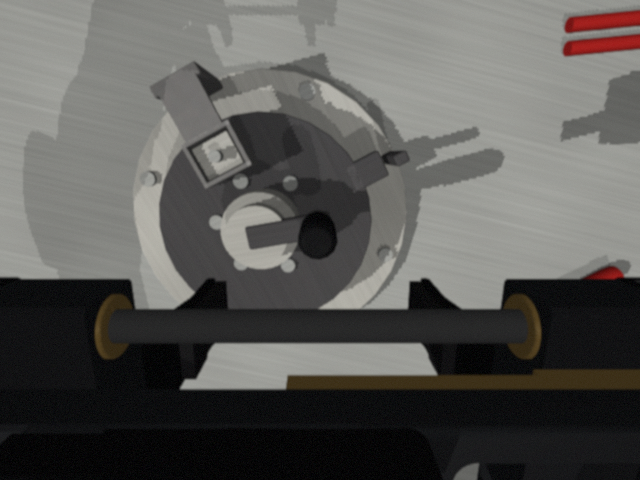

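```bash
python3 -c "
from plant import job
print(job.sign_off())"
```

```text
the job is handed in; nothing more can be done
None
```

The job is handed in: camera timing put the wheel at about 14.5–15 turns a minute for roughly 8–9 s, never near 24, and it then stopped with the lug about 3 mm from the post mark by the last close view. I let go of the knob and lifted clear, and the next picture still showed the lug on the post.

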